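# Shut and lock the filter hatch of a sanding dust box

## Robot

A 6-joint arm with a two-finger parallel gripper is mounted at the origin on the work surface. World frame = base frame: x ahead of the robot, y to its left, z up, the work surface at z = 0. Lengths are in m, angles in degrees, forces in N, time in s.
With the tool pointing down it reaches from about 0.275 to 0.975 m from the base axis. Payload 8.4 kg.
Tool frame: the origin (TCP) lies on the centre line of the jaws, within the pads' length; the fingertips stand 14 mm ahead of it and the grasp point (between the pads) lies 5 mm behind it; y points along the fingers, x is the direction in which the jaws open and shut, and the axes are right-handed (so a half turn about y gives the same grasp; the last joint's range is limited). The gripper opens to 92 mm and grips with 3 to 60 N. Pads are 20 mm wide; open, the fingers measure 128 mm over their backs; the gripper's body (75 mm by 189 mm) begins 69 mm behind the grasp point.
Start: joints at [72.628, 20.225, 93.587, -0, 66.188, -0.138], TCP at [0.185, 0.597, 0.205] pointing down, gripper open.
Joint ranges: [-150.9, 150.9], [-52.94, 120.26], [3.33, 152.33], [-74.26, 254.26], [0, 154.13], [-172.89, 172.89]. Speed limits (degrees/s): [127.2, 127.2, 159.86, 180, 180, 180].

## Interface

Orientations are given as a 3x3 rotation matrix whose columns are the frame's x, y, z axes.
In Python, from workcell import env gives the robot as it stands. Calls block until the motion is done:
- env.goto(position, orientation): joint-space move of the TCP to a pose.
- env.move_linear(position, orientation=None, max_speed=0.15, contact_N=None): straight line of the TCP; orientation=None keeps the orientation; max_speed is the mean speed in m/s. With contact_N (N) it stops when the force on the tool has changed by that much, and returns True; else False.
- env.movej(angles): joint-space move.
- env.move_gripper(opening, effort=None): opening from 0.0 (shut) to 1.0 (fully open); effort is the grip in N (None keeps the last); returns when the fingers have stopped.
- env.pause(seconds).
- env.solve_ik(position, orientation): joint angles nearest the present ones, or None.
- env.sense(): the state.
- env.camera(name): name is "scene" or "side" or "wrist"; returns a dict with "pixels" (384x512x3 uint8, blue, green, red), "fx", "fy", "cx", "cy" (pixels), "rvec" (rotation vector, rad) and "tvec" (3), from world to camera coordinates, as OpenCV has them. Camera axes: x right, y down, z forward; pixel columns grow to the right and rows downward; lengths in m; the calibration is good to about 2 mm. A picture is of the moment at which its call begins. There is no depth.
A pose or a line that the arm cannot do raises env.MotionError and nothing moves.
- env.sign_off(): hands the job in, once; it reports no verdict.
Trained networks look in a picture, given as the dict that the camera call returned (one of the last four; its "shot" number tells which), for a name from the list of things; names that differ only in an ending like _2 or _b are one class to them, and where a whole thing is asked for, a point or a joint stands for the part that bears it (a point fixed in the world has none). Each returns a list of dicts, best first, with "conf" (0 to 1); they miss things now and then, are a little off and sometimes report something else, mostly with a low value. They report only what shows in the picture. A call takes as long as a camera call.
- env.recognise(picture, target): "at" ([x, y, z] in m, in world coordinates, good to about 4 mm: the middle of the surface that is visible of it).
- env.silhouettes(picture, target): "mask" (384x512 bool, what is visible of it).
The state is a dict: "time": time; "q": joint angles; "qd": joint speeds; "joint_torque": joint torques, N m; "ee_pos": TCP position; "tool_rot": TCP orientation; "ft_force": force on the tool from outside, world axes, zero at the start; "wrist_torque": the same for the moment, N m; "width": opening from 0.0 (shut) to 1.0 (fully open).
Only numpy, scipy, OpenCV 4.12 (cv2) and the standard library are available. Lean on these libraries where they do the work, as an engineer would, in place of code of your own. Each camera call takes 0.05 s, during which the arm holds its last target. There are 200 camera calls.

## Task

The filter in the sanding dust box has been changed: shut its hatch and lock it. Without gripping or lifting anything, push the open hatch down with the fingertips, then set the fingertips in the slot of its round turn-fastener and, keeping the hatch pressed fully down against its sprung pins, turn the fastener clockwise a full quarter turn to its stop, so that the hatch stays shut by itself. Leave the tools and materials on and around the box where they are.

Things in the scene. Friction and masses are not known exactly. Their poses are not given: they have to be found in the camera images.
- dust_box: fixed grey sheet-steel bench-top sanding dust box, 300 mm (x) by 480 mm (y) by 120 mm high; origin at the centre of its underside on the table, x from its front to its back, y to its left. The left half of its top is a slotted steel sanding deck, the right half carries the filter hatch
- hatch (a joint): opening angle of the filter hatch in rad: 0 = fully shut, flat on the box's rim; positive = front edge raised; starts at 0.35 to 0.75. The hatch is a grey sheet-metal plate 210 mm wide, 245 mm from hinge line to front edge, 8 mm thick, 0.27 kg with its fastener, hinged along its back edge, parallel to the box's y. The stiff hinge (friction 0.5 N m) keeps it at the angle where it is left
- hatch_hinge (a point): point on the hinge line at the middle of the hatch's width, at the plate's underside, 120 mm above the table; it turns with the hatch: x lies in the plate and points from the front edge to the hinge, y runs along the hinge, z is the plate's upward normal
- hatch_edge (a point): middle of the hatch's front edge, on the upper face, 245 mm from the hinge line; moves with the hatch, axes as hatch_hinge
- fastener (a joint): angle of the quarter-turn fastener in rad: 0 = unlocked, slot parallel to the hinge; grows as it turns clockwise seen from above; 1.571 = the stop, locked, slot pointing from the hinge to the front edge. Starts at 0 to 0.3. Light friction (0.06 N m): it stays where it is left. Fingertips narrower than the slot turn it only from near a slot end or spread along the slot
- slot_floor (a point): centre of the slot's floor, on the turning axis, 178 mm from the hinge line, mid-width, 130 mm above the table when shut. Fastener: round aluminium disc, 88 mm across, in a fixed black collar (90 mm inside, 102 mm outside). The slot, 32 mm wide, 13 mm deep, runs across the disc to the collar; disc and collar stand 15 mm above the plate. Turns with the disc: y along the slot, z up the axis
- pin_left: left of two sprung steel ejector pins (10 mm across) in the box's front rim, under the hatch's front corners; they stand 14 mm above the rim and are pressed flush by the closing hatch. Origin at rim height. Left unlocked, the hatch springs up to about 0.06 rad; about 11 N straight down on the fastener holds it fully shut
- keeper: steel catch strip under the front rim, 100 mm wide (origin as dust_box; strip 129 mm forward of it, 125 mm right, 108 mm up). The fastener's tongue (under the hatch, along the slot) passes under it from about 0.7 rad of turn on, but only while the hatch is held within 3 mm of fully shut; turned too early it keeps the hatch open. Locked and let go, the hatch rises 3 mm (0.012 rad) against it
- sanding_block: loose cork sanding block, 115 by 60 by 28 mm, lying on the left half of the box; origin at the centre of its underside. Leave it
- nut_blank: loose white bone nut blank, 52 by 9 by 10 mm, lying on the left half of the box; origin at the centre of its underside. Leave it
- glue_bottle: standing white glue bottle, 54 mm diameter, 150 mm high, on the table to the left; origin at the centre of its underside. Leave it
- scissors: scissors with blue handles lying on the table, 190 mm long, 10 mm high; origin on the table under the pivot, x to the points. Leave them
- lacquer_tin: standing round tin, 96 mm diameter, 162 mm high, on the table to the right; origin at the centre of its underside. Leave it
- stain_bottle: standing small amber bottle, 46 mm diameter, 85 mm high, on the table to the right; origin at the centre of its underside. Leave it
- tape_roll: roll of yellow tape lying flat on the table, 90 mm diameter, 22 mm high; origin at the centre of its underside. Leave it

How it is judged (in metres and radians):
On the way, in this order (a step that is already met when the one before it is completed fails the run):
1. the hatch is pressed down shut with the fastener still unlocked (value of joint hatch below 0.04 rad and value of joint fastener below 0.65 rad), for 0.1 s.
2. the fastener is turned to its stop with the hatch shut (value of joint fastener above 1.4 rad and value of joint hatch below 0.03 rad), for 0.2 s.
At the end, for the whole second after the job is handed in: the fastener is turned clockwise to its stop (over 1.4 rad of 1.57) and, with nothing pressing on it, the hatch stays shut (under 0.03 rad) (all of step 2); the robot touches nothing.
It fails at once if the hatch is lifted further open instead of being pushed shut (value of joint hatch above 0.95 rad).
It fails at once if the sanding block or the nut blank on the box is moved by more than 30 mm or lifted (distance of any of sanding_block, nut_blank from where it was at the start of the episode above 0.03 m).
It fails at once if the glue bottle or the scissors are moved by more than 30 mm or lifted (distance of any of glue_bottle, scissors from where it was at the start of the episode above 0.03 m).
It fails at once if the tin, the stain bottle or the tape roll is moved by more than 30 mm or lifted (distance of any of lacquer_tin, stain_bottle, tape_roll from where it was at the start of the episode above 0.03 m).
It also fails if it takes over 58 s, if anything falls off the work surface, if the arm or the gripper's body presses on something with over 40 N, if the wrist force passes 120 N, or if a joint passes its speed limit or range.

## Working session

There is one attempt and no reset: what is moved stays moved. The work goes in short steps, each a Python script; the robot and the scene stay as the last script left them, time stands still between calls to the robot, and variables do not carry over. Pictures are saved under pics/ and viewed, about 8 in all and at most 12, crops included, and the job is handed in when it is done.

```bash
mkdir -p pics; ls
python3 - <<'E'
from workcell import env
import cv2,numpy as np
for n in ("scene","side"):
    p=env.camera(n); cv2.imwrite(f"pics/{n}0.png",p["pixels"])
    R=cv2.Rodrigues(p["rvec"])[0]; print(n,"cam at",(-R.T@p["tvec"]).round(3))
    for t in ["dust_box","hatch","hatch_hinge","hatch_edge","fastener","slot_floor","pin_left","keeper","lacquer_tin","stain_bottle","tape_roll","glue_bottle","scissors","sanding_block","nut_blank"]:
        try: r=env.recognise(p,t)
        except Exception as e: r=[];print(t,e)
        print(t,[(np.round(d["at"],3).tolist(),round(d["conf"],2)) for d in r[:2]])
s=env.sense();print(s["time"],s["ft_force"],s["tool_rot"],s["width"])
E
```

```text
pics
scene cam at [ 1.512 -0.262  1.113]
dust_box []
hatch [([0.628, -0.086, 0.172], 0.82)]
hatch_hinge [([0.631, -0.091, 0.178], 0.91), ([0.351, -0.422, 0.017], 0.22)]
hatch_edge [([0.632, -0.089, 0.171], 0.77)]
fastener [([0.573, -0.086, 0.205], 0.87)]
slot_floor [([0.582, -0.087, 0.199], 0.87)]
pin_left []
keeper [([0.3, 0.286, 0.011], 0.5)]
lacquer_tin [([0.666, -0.459, 0.11], 0.87)]
stain_bottle [([0.48, -0.452, 0.056], 0.6)]
tape_roll [([0.35, -0.422, 0.018], 0.57)]
glue_bottle [([0.439, 0.502, 0.082], 0.86)]
scissors [([0.301, 0.285, 0.009], 0.78)]
sanding_block []
nut_blank [([0.302, 0.283, 0.01], 0.62), ([0.545, 0.102, 0.131], 0.51)]
side cam at [-0.116 -0.675  0.742]
dust_box [([0.586, -0.062, 0.11], 0.69)]
hatch [([0.587, -0.121, 0.203], 0.91)]
hatch_hinge [([0.585, -0.121, 0.196], 0.78)]
hatch_edge [([0.591, -0.117, 0.202], 0.95)]
fastener [([0.604, -0.084, 0.208], 0.61)]
slot_floor [([0.413, 0.493, 0.074], 0.61)]
pin_left []
keeper []
lacquer_tin [([0.606, -0.469, 0.099], 0.74)]
stain_bottle []
tape_roll [([0.34, -0.426, 0.014], 0.69), ([0.601, -0.088, 0.205], 0.61)]
glue_bottle [([0.415, 0.491, 0.073], 0.82)]
scissors [([0.304, 0.28, 0.004], 0.84)]
sanding_block [([0.661, 0.169, 0.151], 0.64)]
nut_blank [([0.605, -0.47, 0.102], 0.56)]
1.6 [ 0.49213593  0.30635432 -0.92229933] [[ 2.96277756e-01 -2.25877177e-05 -9.55101822e-01]
 [ 9.55101822e-01 -2.87936880e-05  2.96277757e-01]
 [-3.41931422e-05 -9.99999999e-01  1.30426411e-05]] 0.998776657230969
```

View pics/scene0.png

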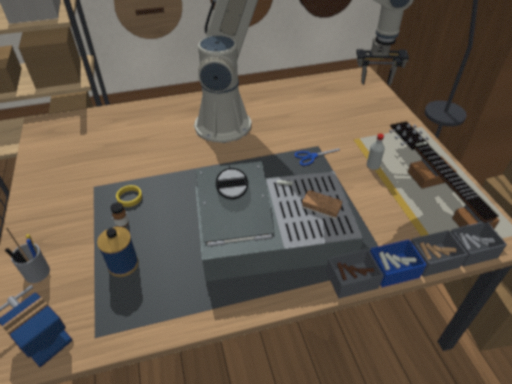

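View pics/side0.png

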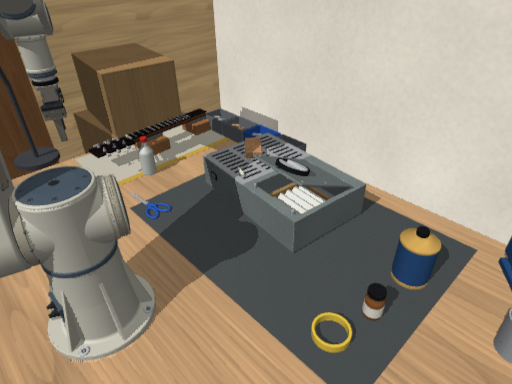

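Run:
```python
import cv2
a=cv2.imread("pics/scene0.png")[150:300,185:385]; cv2.imwrite("pics/c1.png",cv2.resize(a,None,fx=4,fy=4,interpolation=cv2.INTER_CUBIC))
a=cv2.imread("pics/side0.png")[125:255,195:370]; cv2.imwrite("pics/c2.png",cv2.resize(a,None,fx=4.5,fy=4.5,interpolation=cv2.INTER_CUBIC))
```

```text
(no output)
```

View pics/c1.png

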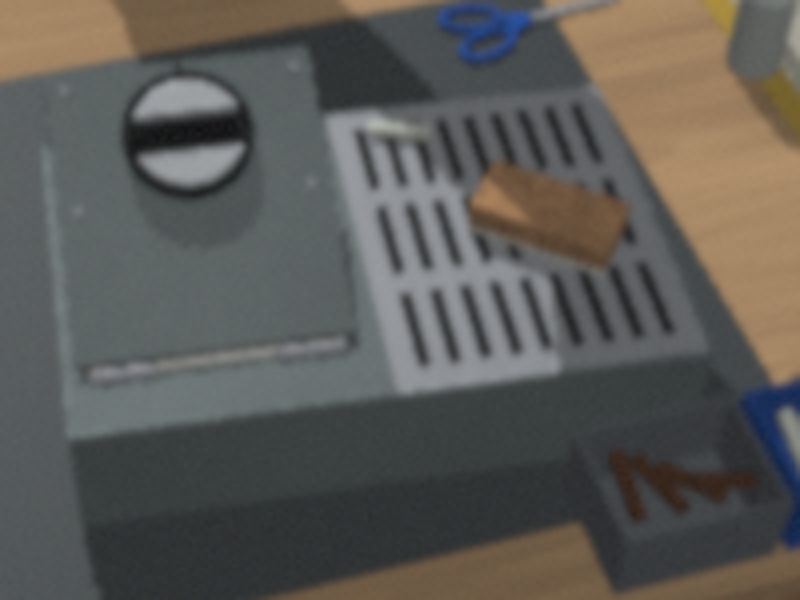

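View pics/c2.png

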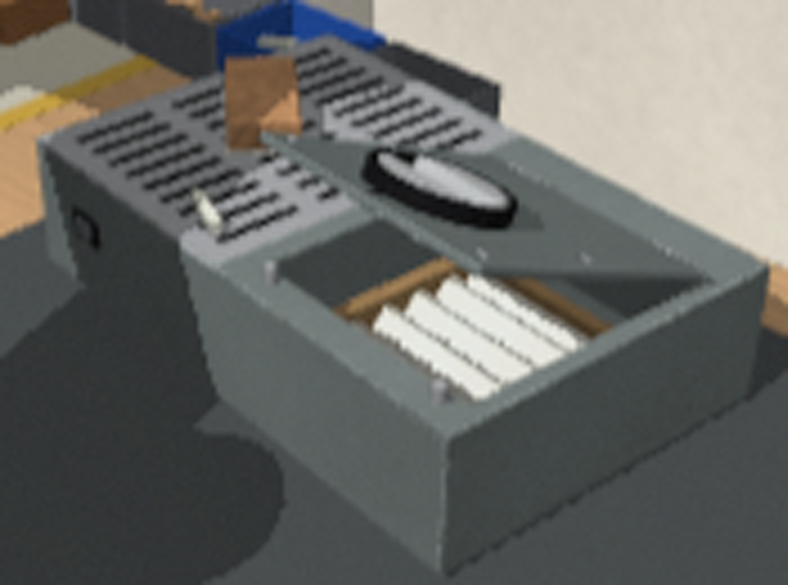

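```bash
cat > fit.py <<'E'
import cv2,numpy as np
from scipy.optimize import least_squares
from workcell import env
C={n:env.camera(n) for n in("scene","side")}
def proj(n,P): 
    c=C[n];K=np.array([[c["fx"],0,c["cx"]],[0,c["fy"],c["cy"]],[0,0,1]])
    return cv2.projectPoints(np.float64(P).reshape(-1,1,3),c["rvec"],c["tvec"],K,None)[0].reshape(-1,2)
def W(p,b):return np.array([p[0]+np.cos(p[2])*b[0]-np.sin(p[2])*b[1],p[1]+np.sin(p[2])*b[0]+np.cos(p[2])*b[1],b[2]])
def H(p,d,y,z): # d from hinge forward, z above underside
    t=p[4];return W(p,[p[3]-d*np.cos(t)-z*np.sin(t)*-1*-1*-1 if 0 else p[3]-d*np.cos(t)+z*np.sin(t),-.125+y,.12+d*np.sin(t)+z*np.cos(t)])
s=lambda u,v:(185+u/4-.4,150+v/4-.4); r=lambda u,v:(195+u/4.5-.4,125+v/4.5-.4)
B=lambda *b:(lambda p:W(p,b)); h=lambda *b:(lambda p:H(p,*b))
obs=[("scene",B(.15,-.24,.12),s(68,438),1),("scene",B(.15,.24,.12),s(705,352),1),("scene",B(-.15,.24,.12),s(597,87),.5),
("scene",h(.245,-.105,.008),s(48,87),.6),("scene",h(.245,.105,.008),s(308,45),1),("scene",h(.178,0,.023),s(188,133),1),
("side",B(-.15,-.24,.12),r(447,437),1),("side",B(-.15,-.24,0),r(442,573),1),("side",B(.15,-.24,.12),r(768,268),1),
("side",B(.15,-.24,0),r(750,392),1),("side",B(-.15,.24,.12),r(38,138),1),
("side",h(.245,.105,.008),r(262,133),1),("side",h(.245,-.105,.004),r(485,269),1),("side",h(.178,0,.023),r(441,183),.6)]
f=lambda p:np.concatenate([w*(proj(n,g(p))[0]-o) for n,g,o,w in obs])
S=least_squares(f,[.6,.03,-.1,.12,.5],loss="soft_l1");p=S.x
print(p.round(4),"sd",np.sqrt(np.diag(np.linalg.inv(S.jac.T@S.jac))).round(4))
print(S.fun.reshape(-1,2).round(1).tolist())
# slot angle
a,b=s(128,137.5),s(247,131)
def sl(q):
    fa,l=q[0],.044; # clockwise by fa: slot dir starts along +y(box), seen from above cw -> toward +x
    e=[proj("scene",H(p,.178-k*l*np.sin(fa),k*l*np.cos(fa),.023))[0] for k in(-1,1)]
    d=e[1]-e[0];o=np.subtract(b,a);return [(d[0]*o[1]-d[1]*o[0])/100]
print("fastener",least_squares(sl,[.1]).x, "fastener pt",H(p,.178,0,.023),"slot shut",W(p,[p[3]-.178,-.125,.13]))
np.save("p.npy",p)
for n,box in(("scene",(185,150,200,150)),("side",(195,125,175,130))):
    im=C[n]["pixels"].copy();k=4
    im=cv2.resize(im,None,fx=k,fy=k,interpolation=cv2.INTER_CUBIC)
    def L(pts,c):cv2.polylines(im,[np.int32((proj(n,pts)+.5)*k)],1,c,1)
    L([W(p,(x,y,.12)) for x,y in((-.15,-.24),(-.15,.24),(.15,.24),(.15,-.24))],(0,0,255))
    L([H(p,d,y,.008) for d,y in((0,-.105),(0,.105),(.245,.105),(.245,-.105))],(0,255,0))
    L([H(p,.178+.051*np.cos(t),.051*np.sin(t),.023) for t in np.linspace(0,6.28,40)],(0,255,255))
    x,y,w,hh=box;cv2.imwrite(f"pics/o_{n}.png",im[y*k:(y+hh)*k,x*k:(x+w)*k])
u=[cv2.imread(f"pics/o_{n}.png") for n in C]
u=[cv2.resize(i,(560,int(i.shape[0]*560/i.shape[1]))) for i in u]
v=np.vstack(u);cv2.imwrite("pics/o.png",cv2.resize(v,None,fx=600/v.shape[0],fy=600/v.shape[0]))
E
python3 fit.py
```

```text
[ 0.6528  0.0323 -0.1064  0.1024  0.4033] sd [0.0018 0.0013 0.0057 0.0029 0.0109]
[[-0.2, 0.2], [2.3, -0.1], [-0.0, -0.4], [-0.9, -1.3], [-0.1, 0.9], [-0.2, 0.1], [0.5, -0.3], [-0.2, 2.0], [0.9, -1.3], [-0.8, 1.8], [-0.6, -0.5], [0.1, -0.6], [-0.7, 0.7], [0.6, -0.9]]
fastener [0.06587866] fastener pt [ 0.58747719 -0.08642564  0.21101148] slot shut [ 0.56430193 -0.08395063  0.13      ]
```

View pics/o.png

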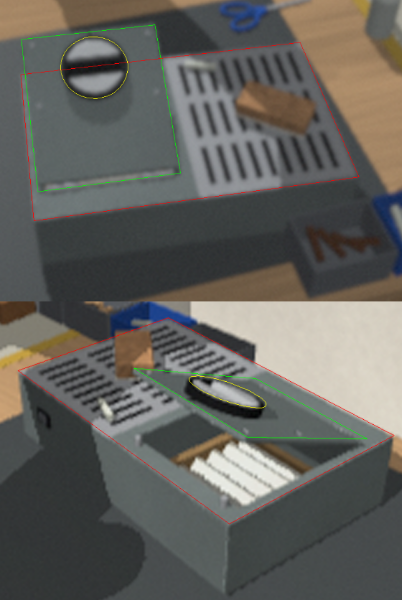

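```bash
cat > lib.py <<'E'
import numpy as np,cv2
from workcell import env
p=np.load("p.npy")
def W(b):return np.array([p[0]+np.cos(p[2])*b[0]-np.sin(p[2])*b[1],p[1]+np.sin(p[2])*b[0]+np.cos(p[2])*b[1],b[2]])
def H(d,y,z,t):return W([p[3]-d*np.cos(t)+z*np.sin(t),-.125+y,.12+d*np.sin(t)+z*np.cos(t)])
def R(a): # tool down, tool x at heading a (rad, world)
    x=np.array([np.cos(a),np.sin(a),0]);y=np.array([0,0,-1.]);return np.c_[x,y,np.cross(x,y)]
up=np.array([0,0,.014])
def st(m=""):
    s=env.sense();print(m,"t%.2f"%s["time"],"p",s["ee_pos"].round(4),"F",s["ft_force"].round(1),"M",s["wrist_torque"].round(2),"q6 %.1f"%s["q"][5],"w %.2f"%s["width"]);return s
E
python3 - <<'E'
from lib import *
st()
# q6 for slot headings
for k in(0,np.pi):
    for c in(.07,.07+np.pi/2,.07+np.pi/2+.3):
        q=env.solve_ik(W([p[3]-.178,-.125,.13])+up,R(p[2]+np.pi/2-c+k));print(k,c,None if q is None else np.round(q,1))
env.move_gripper(0.0)
s=st();env.move_linear(s["ee_pos"]+[0,0,.12],max_speed=.25)
y=-.080;a=p[2]+np.pi/2+0
qs=[env.solve_ik(H(.178,y,.06,p[4])+up,R(a+k)) for k in(0,np.pi)]
print(qs)
k=min((0,np.pi),key=lambda k:abs(env.solve_ik(H(.178,y,.06,p[4])+up,R(a+k))[5]))
env.goto(H(.178,y,.06,p[4])+up,R(a+k));st("above")
print(env.move_linear(H(.178,y,-.01,p[4])+up,max_speed=.04,contact_N=4));st("touch")
E
```

```text
t1.70 p [0.1852 0.5969 0.2051] F [-0.7 -1.1  0.4] M [-0.   -0.01  0.03] q6 -0.1 w 1.00
0 0.07 [ -8.6  19.2 103.6  -0.   57.1 -88.5]
0 1.6407963267948966 [ -8.6  19.2 103.6  -0.   57.1   1.5]
0 1.9407963267948967 [ -8.6  19.2 103.6  -0.   57.1  18.7]
3.141592653589793 0.07 [ -8.6  19.2 103.6  -0.   57.1  91.5]
3.141592653589793 1.6407963267948966 None
3.141592653589793 1.9407963267948967 [  -8.6   19.2  103.6   -0.    57.1 -161.3]
 t3.05 p [0.1852 0.597  0.2051] F [ 0.2 -0.2 -0.2] M [-0.02  0.    0.02] q6 -0.1 w 0.00
[array([-1.59030985e+01,  1.69005312e+01,  9.12566549e+01, -2.54444375e-14,
        7.18428140e+01, -9.98072654e+01]), array([-1.59030985e+01,  1.69005312e+01,  9.12566549e+01, -2.54444375e-14,
        7.18428140e+01,  8.01927346e+01])]
above t6.73 p [ 0.5937 -0.1668  0.2591] F [-0.4  0.8 -0.4] M [ 0.06  0.18 -0.02] q6 80.2 w 0.00
False
touch t8.63 p [ 0.5663 -0.1646  0.1949] F [ 0.2 -0.3  1.2] M [ 0.05  0.2  -0.03] q6 79.7 w 0.01
```

Run:
```python
from lib import *
s=env.sense();Rt=s["tool_rot"]
for t in(.25,.15,.08,.03,0.0):
    c=env.move_linear(H(.178,-.08,.008,t)+up,max_speed=.06,contact_N=20);st((t,c))
    if c:break
env.move_linear(H(.178,-.08,.06,0)+up,max_speed=.15);st()
f=H(.178,0,.10,0)+up
env.move_gripper(.44)
env.goto(f+[-.0,0,.05],R(p[2]+np.pi/2-.07));st()
for n in("scene","wrist"):
    P=env.camera(n);cv2.imwrite(f"pics/{n}1.png",P["pixels"])
    for t in("fastener","slot_floor","hatch"):print(n,t,[(np.round(d["at"],3).tolist(),round(d["conf"],2)) for d in env.recognise(P,t)[:2]])
a=cv2.imread("pics/scene1.png")[140:290,185:335];b=cv2.imread("pics/wrist1.png")
cv2.imwrite("pics/d.png",np.hstack([cv2.resize(a,(384,384)),cv2.resize(b,(416,384))]))
```

```text
(0.25, False) t8.94 p [ 0.5628 -0.1642  0.1851] F [ 0.   0.3 -0.5] M [-0.04  0.19 -0.03] q6 79.7 w 0.00
(0.15, False) t9.39 p [ 0.5586 -0.1637  0.168 ] F [-0.2  0.5  0.3] M [-0.02  0.11  0.01] q6 79.6 w 0.00
(0.08, False) t9.75 p [ 0.5566 -0.1635  0.1557] F [-1.4  0.   0.2] M [ 0.01  0.17 -0.02] q6 79.6 w 0.00
(0.03, False) t10.05 p [ 0.5558 -0.1634  0.1468] F [-0.8 -0.2 -0.1] M [-0.03  0.16  0.06] q6 79.6 w 0.01
(0.0, False) t10.30 p [ 0.5556 -0.1634  0.1416] F [ 0.3  0.5 -0.3] M [ 0.    0.09 -0.08] q6 79.6 w 0.00
 t10.80 p [ 0.5558 -0.1635  0.1939] F [0.2 0.5 0.2] M [0.01 0.13 0.03] q6 79.6 w 0.01
 t14.02 p [ 0.5643 -0.084   0.2839] F [ 0.   0.1 -0.1] M [-0.   -0.02 -0.03] q6 -88.5 w 0.44
scene fastener [([0.556, -0.084, 0.16], 0.98)]
scene slot_floor [([0.558, -0.088, 0.154], 0.76), ([0.715, -0.006, 0.121], 0.59)]
scene hatch [([0.625, -0.09, 0.141], 0.91)]
wrist fastener [([0.564, -0.082, 0.164], 0.72), ([0.575, -0.009, 0.119], 0.18)]
wrist slot_floor [([0.568, -0.082, 0.159], 0.92), ([0.541, 0.1, 0.129], 0.7)]
wrist hatch [([0.562, -0.087, 0.147], 0.88)]
```

View pics/d.png

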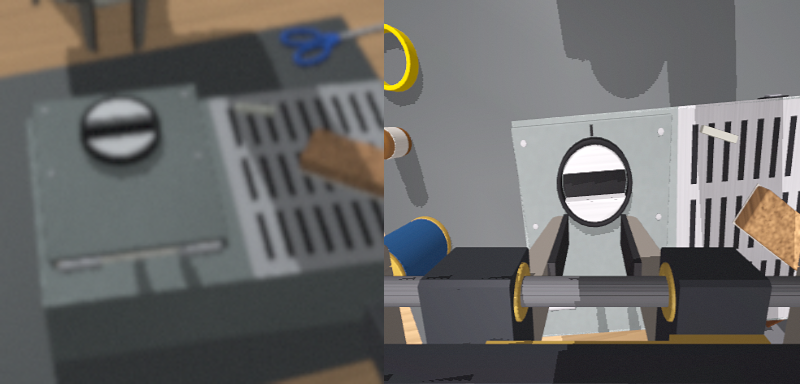

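```bash
cat > th.py <<'E'
from lib import *
from scipy.optimize import least_squares
def pr(c,P):
    K=np.array([[c["fx"],0,c["cx"]],[0,c["fy"],c["cy"]],[0,0,1]])
    return cv2.projectPoints(np.float64(P).reshape(-1,1,3),c["rvec"],c["tvec"],K,None)[0].reshape(-1,2)
w=lambda u,v:((u-384)*512/416,v*1.0); s=lambda u,v:(185+u/2.56,140+v/2.56)
c=env.camera("wrist");d=env.camera("scene")
pts=[H(.245,.105,.008,0),H(.245,-.105,.008,0)]
for t in(0,.06,.12,.2,.3):
    P=[H(.245,.105,.008,t),H(.245,-.105,.008,t),H(.178,0,.023,t)]
    print(t,pr(c,P).round(1).tolist(),pr(d,P).round(1).tolist())
print("obs",[np.round(w(*x),1).tolist() for x in((672,108),(513,122),(594,182))],[np.round(s(*x),1).tolist() for x in((193,85),(30,102),(121,130))])
E
python3 th.py
```

```text
0 [[346.4, 113.7], [163.7, 126.6], [258.6, 180.0]] [[260.2, 178.8], [197.7, 186.0], [231.5, 193.3]]
0.06 [[350.4, 114.3], [159.5, 127.7], [258.7, 183.4]] [[260.2, 175.8], [197.3, 183.0], [231.4, 191.3]]
0.12 [[354.8, 115.8], [155.0, 129.8], [258.8, 187.6]] [[260.3, 172.9], [196.9, 180.2], [231.3, 189.5]]
0.2 [[361.2, 119.5], [148.8, 134.3], [259.1, 194.5]] [[260.6, 169.4], [196.3, 176.6], [231.3, 187.3]]
0.3 [[370.1, 127.2], [140.3, 143.1], [259.5, 205.2]] [[261.0, 165.4], [195.7, 172.7], [231.3, 184.9]]
obs [[354.5, 108.0], [158.8, 122.0], [258.5, 182.0]] [[260.4, 173.2], [196.7, 179.8], [232.3, 190.8]]
```

Run:
```python
from lib import *
f=W([p[3]-.178-.002,-.125,.13]);a=R(p[2]+np.pi/2-.03)
env.move_linear(f+[0,0,.022]+up,a,max_speed=.12);st()
for z in(.012,.008,.004,.001,-.001):
    c=env.move_linear(f+[0,0,z]+up,max_speed=.03,contact_N=25);st((z,c))
    if c:break
P=env.camera("scene");b=env.camera("side")
cv2.imwrite("pics/e.png",np.hstack([cv2.resize(P["pixels"][140:290,185:335],(400,400)),cv2.resize(b["pixels"][100:250,200:350],(400,400))]))
```

```text
t15.65 p [ 0.5629 -0.0839  0.1667] F [-0.4  0.9  0.1] M [-0.02  0.02  0.02] q6 -90.8 w 0.44
(0.012, False) t16.13 p [ 0.5622 -0.0837  0.1558] F [-0.1 -0.1  0.2] M [-0.01  0.02  0.01] q6 -90.8 w 0.44
(0.008, False) t16.42 p [ 0.5622 -0.0837  0.1517] F [ 0.1  0.4 -0.3] M [ 0.   -0.01  0.05] q6 -90.8 w 0.44
(0.004, False) t16.70 p [ 0.5621 -0.0837  0.1477] F [-0.7 -0.1  1.1] M [ 0.01 -0.05  0.02] q6 -90.8 w 0.44
(0.001, False) t16.95 p [ 0.5622 -0.0837  0.1448] F [-0.4  0.4 -0.3] M [ 0.02 -0.01 -0.04] q6 -90.8 w 0.44
(-0.001, False) t17.20 p [ 0.5623 -0.0837  0.1429] F [-0.1 -0.4  0.4] M [-0.01 -0.02 -0.02] q6 -90.8 w 0.44
```

View pics/e.png

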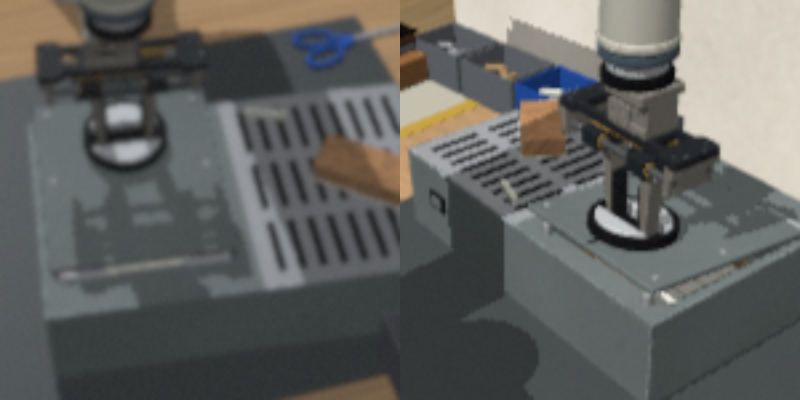

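Run:
```python
from lib import *
s=st();o=s["ee_pos"]
for k in range(1,13):
    c=env.move_linear(o-[0,0,.002*k],max_speed=.02,contact_N=20);s=st((k,c))
    if c or abs(s["ft_force"][2])>8:break
```

```text
t17.30 p [ 0.5623 -0.0837  0.143 ] F [-0.4 -0.8  0.7] M [-0.01 -0.06 -0.05] q6 -90.8 w 0.44
(1, False) t17.55 p [ 0.5623 -0.0837  0.1409] F [ 0.6  0.8 -0.1] M [ 0.02  0.03 -0.  ] q6 -90.8 w 0.44
(2, False) t17.80 p [ 0.5622 -0.0837  0.1389] F [-0.1  0.5  0.9] M [ 0.02 -0.05 -0.03] q6 -90.8 w 0.44
(3, False) t18.05 p [ 0.5622 -0.0837  0.1369] F [0.  0.9 0.4] M [-0.03 -0.04 -0.04] q6 -90.8 w 0.44
(4, False) t18.30 p [ 0.5623 -0.0837  0.1349] F [-0.5 -0.1  0.7] M [0.04 0.   0.04] q6 -90.8 w 0.44
(5, False) t18.55 p [ 0.5622 -0.0837  0.1329] F [ 0.   0.  -0.6] M [ 0.   -0.03  0.01] q6 -90.8 w 0.44
(6, False) t18.80 p [ 0.5623 -0.0837  0.131 ] F [-0.6 -0.5  1.8] M [0.01 0.15 0.05] q6 -90.8 w 0.44
(7, False) t19.05 p [ 0.5621 -0.0837  0.1291] F [-1.6  0.2  3.3] M [-0.01  0.38  0.01] q6 -90.8 w 0.44
(8, False) t19.30 p [ 0.562  -0.0837  0.127 ] F [-2.7 -0.3  4.8] M [0.03 0.56 0.01] q6 -90.8 w 0.44
(9, False) t19.55 p [ 0.5618 -0.0837  0.125 ] F [-3.5  1.1  5.9] M [ 0.08  0.6  -0.02] q6 -90.8 w 0.44
(10, False) t19.80 p [ 0.5616 -0.0836  0.123 ] F [-4.3 -0.1  5.6] M [ 0.07  0.79 -0.05] q6 -90.8 w 0.44
(11, False) t20.05 p [ 0.5615 -0.0836  0.121 ] F [-4.8  0.4  7.6] M [ 0.1   0.88 -0.03] q6 -90.8 w 0.44
(12, False) t20.30 p [ 0.5617 -0.0836  0.1206] F [-9.9  1.3 23.4] M [ 0.25  1.93 -0.04] q6 -90.8 w 0.44
```

Run:
```python
from lib import *
b=env.camera("side");c=env.camera("wrist")
cv2.imwrite("pics/f.png",np.hstack([cv2.resize(b["pixels"][130:250,230:350],(400,400),interpolation=cv2.INTER_CUBIC),cv2.resize(c["pixels"][40:340,110:410],(400,400))]))
for n,P in(("side",b),("wrist",c)):
    for t in("fastener","slot_floor"):print(n,t,[(np.round(d["at"],3).tolist(),round(d["conf"],2)) for d in env.recognise(P,t)[:2]])
st()
```

```text
side fastener [([0.549, -0.08, 0.142], 0.56)]
side slot_floor [([0.544, -0.082, 0.15], 0.75)]
wrist fastener [([0.547, -0.084, 0.147], 0.65)]
wrist slot_floor [([0.55, -0.079, 0.145], 0.63)]
 t20.60 p [ 0.5617 -0.0837  0.1206] F [-9.7  1.2 23.6] M [ 0.24  1.92 -0.02] q6 -90.8 w 0.44
```

View pics/f.png

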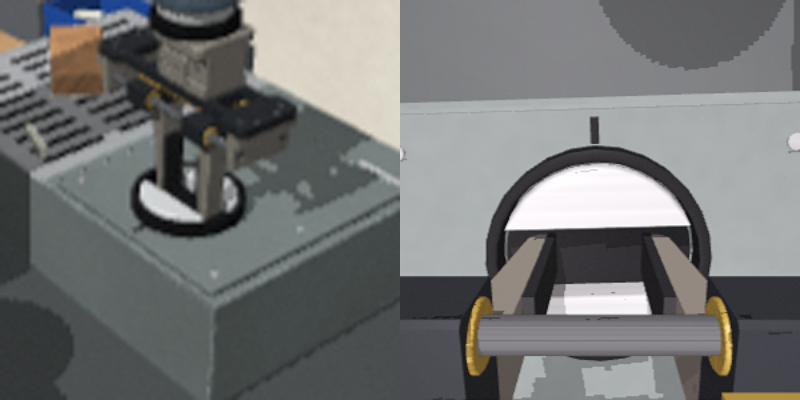

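Run:
```python
from lib import *
b=env.camera("side");c=env.camera("wrist");s=st();print(s["tool_rot"].round(3).tolist(),s["q"].round(2))
def pr(c,P):
    K=np.array([[c["fx"],0,c["cx"]],[0,c["fy"],c["cy"]],[0,0,1]])
    return cv2.projectPoints(np.float64(P).reshape(-1,1,3),c["rvec"],c["tvec"],K,None)[0].reshape(-1,2)
T=s["tool_rot"];o=s["ee_pos"]
Cw=cv2.Rodrigues(c["rvec"])[0];print("wristcam",(-Cw.T@c["tvec"]).round(3))
A=cv2.resize(b["pixels"][130:250,230:350],(400,400),interpolation=cv2.INTER_CUBIC)
B=cv2.resize(c["pixels"][40:340,110:410],(400,400))
for L,col in((.014,(0,0,255)),(-.009,(0,255,0))):
  for sx in(-1,1):
    P=np.array([o+T@[sx*u,L,v] for u,v in((.020,-.01),(.020,.01),(.038,.01),(.038,-.01))])
    cv2.polylines(A,[np.int32((pr(b,P)-[230,130])*400/120)],1,col,1)
    cv2.polylines(B,[np.int32((pr(c,P)-[110,40])*400/300)],1,col,1)
for img,cam,o0,k in((A,b,[230,130],400/120),(B,c,[110,40],4/3)):
    cv2.polylines(img,[np.int32((pr(cam,[H(.178+.051*np.cos(t),.051*np.sin(t),.023,0) for t in np.linspace(0,6.28,40)])-o0)*k)],1,(0,255,255),1)
    cv2.polylines(img,[np.int32((pr(cam,[H(d,y,.008,0) for d,y in((0,-.105),(0,.105),(.245,.105),(.245,-.105))])-o0)*k)],1,(255,255,0),1)
cv2.imwrite("pics/g.png",np.hstack([A,B]))
```

```text
t20.70 p [ 0.5617 -0.0837  0.1206] F [-10.8   0.4  23. ] M [ 0.21  1.94 -0.  ] q6 -90.8 w 0.44
[[0.136, -0.001, -0.991], [0.991, 0.0, 0.136], [-0.0, -1.0, 0.001]] [ -8.62  20.71 104.98  -0.    54.37 -90.8 ]
wristcam [ 0.495 -0.074  0.301]
```

View pics/g.png

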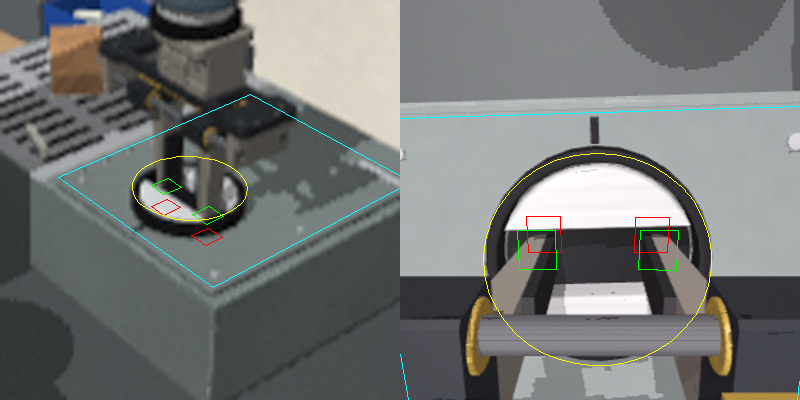

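Run:
```python
from lib import *
q=env.sense()["q"].copy();o=env.sense()["ee_pos"].copy()
q0=np.array(env.solve_ik([.5617,-.0837,.1200],env.sense()["tool_rot"]))
print(q.round(2),q0.round(2))
for a in range(-80,1,10):
    q0[5]=a;env.movej(q0);s=st(a)
    F=np.linalg.norm(s["ft_force"]);M=abs(s["wrist_torque"][2])
    if F>60 or M>2 or s["ft_force"][2]<9:print("stop");break
c=env.camera("scene");w=env.camera("wrist")
cv2.imwrite("pics/h.png",np.hstack([cv2.resize(c["pixels"][140:260,185:305],(400,400),interpolation=cv2.INTER_CUBIC),cv2.resize(w["pixels"][40:340,110:410],(400,400))]))
```

```text
[ -8.62  20.71 104.98  -0.    54.37 -90.8 ] [ -8.63  20.76 105.    -0.    54.3  -90.81]
-80 t21.00 p [ 0.5618 -0.0837  0.1208] F [-4.7  0.5 10.5] M [ 0.15  0.64 -0.1 ] q6 -80.0 w 0.44
-70 t21.29 p [ 0.5618 -0.0837  0.1208] F [-3.4  0.5 10.8] M [ 0.1   0.78 -0.09] q6 -70.0 w 0.44
-60 t21.58 p [ 0.5619 -0.0837  0.1208] F [-4.3  0.3 11.1] M [ 0.13  0.71 -0.05] q6 -60.0 w 0.44
-50 t21.88 p [ 0.562  -0.0837  0.1208] F [-4.3  0.4 10.9] M [ 0.08  0.74 -0.1 ] q6 -50.0 w 0.44
-40 t22.17 p [ 0.562  -0.0837  0.1208] F [-3.7  1.6 10.9] M [ 0.07  0.71 -0.06] q6 -40.0 w 0.44
-30 t22.46 p [ 0.562  -0.0838  0.1208] F [-2.8  1.2 10.7] M [ 0.02  0.7  -0.08] q6 -30.0 w 0.44
-20 t22.75 p [ 0.562  -0.0838  0.1208] F [-4.1  0.2 10.3] M [ 0.02  0.68 -0.  ] q6 -20.0 w 0.44
-10 t23.04 p [ 0.5621 -0.0838  0.1208] F [-3.4  0.6 11.7] M [-0.07  0.71 -0.02] q6 -10.0 w 0.44
0 t23.33 p [ 0.5622 -0.0838  0.1208] F [-3.7 -0.   9.8] M [-0.06  0.67 -0.03] q6 0.0 w 0.44
```

View pics/h.png

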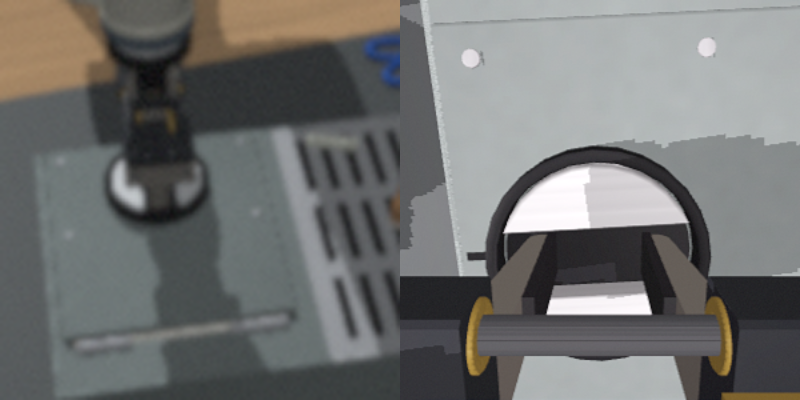

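Run:
```python
from lib import *
q0=np.array(env.solve_ik([.5621,-.0838,.1198],env.sense()["tool_rot"]))
for a in np.arange(3,25,3):
    q0[5]=a;env.movej(q0);s=st(a)
    if abs(s["wrist_torque"][2])>1.2:print("stop");break
env.pause(.4);st()
w=env.camera("wrist");cv2.imwrite("pics/i.png",w["pixels"][40:340,110:410])
```

```text
3 t23.68 p [ 0.5625 -0.084   0.1208] F [-3.  -0.3 12.4] M [-0.09  0.87 -0.02] q6 3.0 w 0.44
6 t23.93 p [ 0.5628 -0.0841  0.1208] F [-2.3 -1.1 11.9] M [-0.26  0.66 -0.09] q6 6.0 w 0.44
9 t24.18 p [ 0.563  -0.0842  0.1208] F [-2.  -2.3 10.3] M [-0.31  0.54 -0.09] q6 9.0 w 0.44
12 t24.43 p [ 0.5632 -0.0842  0.1208] F [-0.9 -0.4  9.7] M [-0.18  0.32  0.75] q6 12.0 w 0.44
15 t24.68 p [ 0.5633 -0.0842  0.1208] F [-0.9 -0.2  9.5] M [0.02 0.3  1.94] q6 14.9 w 0.44
stop
 t25.08 p [ 0.5633 -0.0842  0.1208] F [-1.1 -0.5  9.8] M [0.01 0.38 2.03] q6 14.8 w 0.44
```

View pics/i.png

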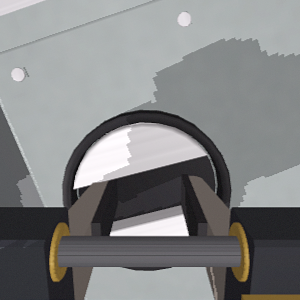

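Run:
```python
from lib import *
s=env.sense();q=s["q"].copy();q[5]=2;env.movej(q);s=st("back")
env.move_linear(s["ee_pos"]+[0,0,.05],max_speed=.06);st("up")
env.move_linear(s["ee_pos"]+[0,0,.165],max_speed=.15);st("up")
c=env.camera("scene");w=env.camera("wrist");d=env.camera("side")
cv2.imwrite("pics/j.png",np.hstack([cv2.resize(d["pixels"][130:250,230:350],(400,400),interpolation=cv2.INTER_CUBIC),cv2.resize(w["pixels"],(400,300))[:,:].repeat(1,0) if 0 else cv2.copyMakeBorder(cv2.resize(w["pixels"],(400,300)),0,100,0,0,0)]))
```

```text
back t25.47 p [ 0.5639 -0.0842  0.1213] F [-0.8 -0.1  7. ] M [0.   0.41 0.07] q6 2.1 w 0.44
up t26.46 p [ 0.5636 -0.0842  0.171 ] F [ 0.1 -0.8 -0.8] M [-0.11  0.08 -0.02] q6 2.0 w 0.44
up t27.38 p [ 0.5634 -0.0841  0.2853] F [ 0.1 -0.4 -0.4] M [-0.1   0.12 -0.02] q6 2.0 w 0.44
```

View pics/j.png

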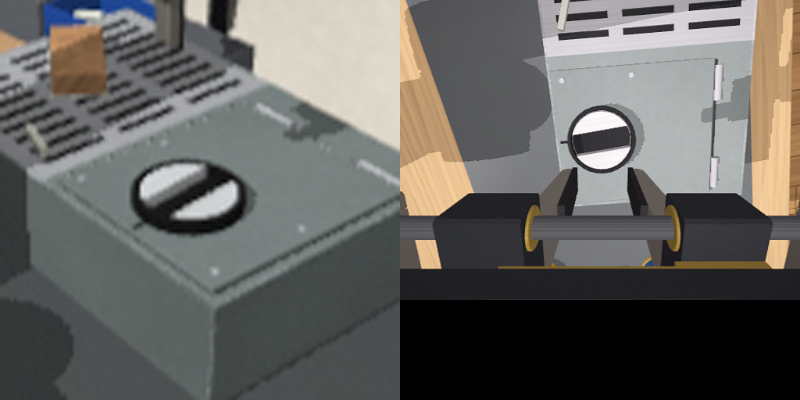

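```bash
cat > rect.py <<'E'
from lib import *
import sys
w=env.camera("wrist")
K=np.array([[w["fx"],0,w["cx"]],[0,w["fy"],w["cy"]],[0,0,1]])
pr=lambda P:cv2.projectPoints(np.float64(P).reshape(-1,1,3),w["rvec"],w["tvec"],K,None)[0].reshape(-1,2)
g=[(x,y) for x in(-.08,.08) for y in(-.08,.08)]   # d forward up, left to left
def rect(z):
    src=np.float32(pr([H(.178+a,b,z,.012) for a,b in g]));dst=np.float32([(300-b*3500,300-a*3500) for a,b in g])
    return cv2.warpPerspective(w["pixels"],cv2.getPerspectiveTransform(src,dst),(600,600))
im=rect(.023);G=cv2.cvtColor(im,cv2.COLOR_BGR2GRAY)
m=(G>150).astype(np.uint8)
n,l,s,c=cv2.connectedComponentsWithStats(m)
for i in sorted(range(1,n),key=lambda i:-s[i,4])[:3]:
    pts=np.argwhere(l==i)[:,::-1].astype(np.float32);r=cv2.minAreaRect(pts)
    print(s[i,4],c[i].round(0),[np.round(x,1) for x in r])
# hatch orientation check: Hough on plate-plane image
P=rect(.008);L=cv2.HoughLinesP(cv2.Canny(cv2.cvtColor(P,cv2.COLOR_BGR2GRAY),40,120),1,np.pi/720,60,minLineLength=120,maxLineGap=8)
for q in (L[:,0] if L is not None else []):print(q,round(np.degrees(np.arctan2(q[3]-q[1],q[2]-q[0])),1))
cv2.imwrite(sys.argv[1],im)
E
python3 rect.py pics/k.png
```

```text
177378 [261. 345.] [array([299.5, 329. ]), array([540., 599.]), np.float64(90.0)]
20156 [204. 283.] [array([194.9, 282.5]), array([ 99.3, 283.6]), np.float64(5.6)]
20016 [394. 302.] [array([402.2, 302.4]), array([ 98.6, 281.6]), np.float64(5.7)]
```

Run:
```python
from lib import *
f=W([p[3]-.180,-.125,0]);f[2]=0
s=env.sense();q=s["q"].copy();q[5]=-7;env.movej(q);a=env.sense()["tool_rot"]
P=lambda z:f+[0,0,z]
env.move_linear(P(.285),a,max_speed=.1)
env.move_linear(P(.150),a,max_speed=.12);st()
print(env.move_linear(P(.1245),a,max_speed=.03,contact_N=6));s=st("in")
if s["ee_pos"][2]<.128:
    q0=s["q"].copy()
    for t in np.arange(-3,22,2):
        q0[5]=t;env.movej(q0);s=st(t)
        if abs(s["wrist_torque"][2])>1:print("stop");break
```

```text
t29.38 p [ 0.5629 -0.0838  0.1507] F [0.2 0.5 0.3] M [-0.04  0.09 -0.02] q6 -6.7 w 0.44
False
in t30.38 p [ 0.5624 -0.0838  0.1247] F [-0.3  0.2  0.6] M [-0.09  0.09 -0.04] q6 -6.7 w 0.44
-3 t30.62 p [ 0.5626 -0.0838  0.1249] F [ 0.5 -0.2  0.2] M [-0.03  0.09 -0.03] q6 -3.1 w 0.43
-1 t30.88 p [ 0.5625 -0.0838  0.1247] F [-0.1  0.4  0.9] M [-0.09  0.11  0.02] q6 -1.1 w 0.44
1 t31.12 p [ 0.5624 -0.0838  0.1247] F [ 0.  -1.1 -0.3] M [-0.1   0.09  0.03] q6 0.9 w 0.44
3 t31.38 p [ 0.5624 -0.0838  0.1246] F [-0.4  0.5  0.5] M [ 0.01  0.07 -0.03] q6 2.9 w 0.44
5 t31.62 p [ 0.5623 -0.0839  0.1246] F [-1.5 -2.2 -0.1] M [-0.33  0.31  0.13] q6 4.9 w 0.44
7 t31.88 p [ 0.5623 -0.0839  0.1246] F [-1.6 -1.3  0.1] M [-0.37  0.27  0.13] q6 6.9 w 0.43
9 t32.12 p [ 0.5623 -0.0838  0.1246] F [-1.3 -1.6 -0.4] M [-0.44  0.32  0.12] q6 8.9 w 0.44
11 t32.38 p [ 0.5623 -0.0839  0.1246] F [-2.2 -2.9 -0.4] M [-0.61  0.41  0.31] q6 10.9 w 0.44
13 t32.62 p [ 0.5623 -0.0839  0.1246] F [-2.7 -3.4  0. ] M [-0.67  0.53  1.07] q6 12.9 w 0.44
stop
```

```bash
python3 - <<'E'
from lib import *
env.pause(.4)
s=env.sense();q=s["q"].copy();q[5]=7;env.movej(q);s=st("back")
env.move_linear(s["ee_pos"]+[0,0,.04],max_speed=.06)
env.move_linear(s["ee_pos"]+[0,0,.165],max_speed=.15)
q=env.sense()["q"].copy();q[5]=2;env.movej(q);st("up")
E
python3 rect.py pics/k2.png
python3 - <<'E'
from lib import *
for n in("scene","side"):
    P=env.camera(n)
    for t in("fastener","hatch","nut_blank","sanding_block","lacquer_tin","glue_bottle","scissors","tape_roll"):print(n,t,[(np.round(d["at"],3).tolist(),round(d["conf"],2)) for d in env.recognise(P,t)[:1]])
E
```

```text
back t33.27 p [ 0.5629 -0.0833  0.1247] F [-0.8  1.1  0.4] M [-0.03  0.1  -0.01] q6 7.2 w 0.44
up t35.33 p [ 0.5618 -0.0832  0.2876] F [-0.1 -0.8  0.1] M [-0.05  0.04  0.01] q6 2.1 w 0.44
179192 [263. 343.] [array([299.5, 328. ]), array([542., 599.]), np.float64(90.0)]
20120 [203. 293.] [array([195.5, 293. ]), array([284.,  97.]), np.float64(90.0)]
19994 [395. 292.] [array([403. , 292.5]), array([281.,  98.]), np.float64(90.0)]
scene fastener [([0.558, -0.08, 0.145], 0.71)]
scene hatch [([0.624, -0.087, 0.13], 0.62)]
scene nut_blank []
scene sanding_block [([0.685, 0.174, 0.147], 0.82)]
scene lacquer_tin [([0.667, -0.461, 0.11], 0.82)]
scene glue_bottle [([0.435, 0.504, 0.08], 0.78)]
scene scissors [([0.3, 0.283, 0.01], 0.66)]
scene tape_roll []
side fastener [([0.567, -0.068, 0.147], 0.63)]
side hatch [([0.59, -0.107, 0.134], 0.97)]
side nut_blank []
side sanding_block [([0.653, 0.159, 0.148], 0.68)]
side lacquer_tin [([0.601, -0.471, 0.099], 0.69)]
side glue_bottle [([0.414, 0.492, 0.074], 0.76)]
side scissors [([0.304, 0.281, 0.01], 0.67)]
side tape_roll [([0.338, -0.428, 0.018], 0.7)]
```

```bash
python3 -c "
from lib import *
env.sign_off();st()"
```

```text
the job is handed in; nothing more can be done
the job is handed in; nothing more can be done
```

The hatch is shut and locked, and I handed the job in after about 36 s of robot time; no verdict was reported. I pushed the hatch down with the closed fingertips. Then I spread the fingers in the fastener slot, pressed to about 23 N (about 10 N during most of the turn), and turned it clockwise until the torque jumped to about 2 N m at the stop.

**Mended:** When I backed off while still pressing, the fingertips dragged the fastener back about 6°. I went back into the slot without pressing on the floor, turned to the stop again (1.07 N m), and came out freely.

**Last checks:**
- The slot's long axis measured within about 1° of the hinge-to-front direction.
- The networks put the fastener at about z 0.146 m and the hatch at about z 0.13 m, which fits shut and locked.
- The wrist force was back to about zero, and the gripper was clear above the box.
- The lacquer tin, glue bottle, scissors and tape roll were detected within about 5 mm of their first positions. The sanding block was about 13 mm off in the one view that saw it both times, a view in which the gripper may have partly hidden it.

**Not confirmed or in disagreement:**
- The networks missed the nut blank in the last pictures, and I did not ask them for the stain bottle. The arm did not go near either one.
- The fingertips met the slot floor about 23 mm lower in reported TCP height than the stated geometry gives. I relied on the measured force and torque instead, and did not find the cause.

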